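# Refit the boot dryer's control knob and hold it in

## Robot

A 7-joint arm with a two-finger parallel gripper is mounted at the origin on the work surface. World frame = base frame: x ahead of the robot, y to its left, z up, the work surface at z = 0. Lengths are in m, angles in degrees, forces in N, time in s.
With the tool pointing down it reaches from about 0.425 to 0.825 m from the base axis. Payload 3.6 kg.
Tool frame: the origin (TCP) lies at the very end of the fingers, on their centre line; the grasp point (between the pads) lies 19 mm behind it (grip_depth is the distance from the TCP to the grasp point, in m); z points along the fingers, y is the direction in which the jaws open and shut (so a half turn about z gives the same grasp; the last joint's range is limited). The gripper opens to 85 mm and grips with 20 to 120 N. Pads are 22 mm wide; open, the fingers measure 114 mm over their backs; the gripper's body (76 mm by 85 mm) begins 54 mm behind the grasp point. The pads swing forward as they close: fully open they stand 13 mm farther back than shut.
Start: joints at [67.523, 35.231, -0.722, 81.555, 0.464, 63.22, -2.315], TCP at [0.233, -0.607, 0.231] pointing down, gripper open.
Joint ranges: [-178.69, 178.69], [-17.37, 117.87], [-77.05, 75.6], [15.02, 138.74], [-78.02, 258.01], [0.78, 113.62], [-162.83, 162.83]. Speed limits (degrees/s): [159.86, 159.86, 180, 180, 180, 180, 180].

## Interface

Orientations are given as a 3x3 rotation matrix whose columns are the frame's x, y, z axes.
In Python, from cell import * gives the robot as it stands. Calls block until the motion is done:
- move_ptp(position, orientation): joint-space move of the TCP to a pose.
- movel(position, orientation=None, rate=0.15, contact_N=None): straight line of the TCP; orientation=None keeps the orientation; rate is the mean speed in m/s. With contact_N (N) it stops when the force on the tool has changed by that much, and returns True; else False.
- set_joints(angles): joint-space move.
- open_jaws() and gripper_close(squeeze=None): open the fingers fully, or close them until they stop; squeeze is the grip in N (None keeps the last).
- wait(seconds).
- inverse_kinematics(position, orientation): joint angles nearest the present ones, or None.
- camera(name): name is "scene" or "top" or "wrist"; returns a dict with "pixels" (480x640x3 uint8, blue, green, red), "mtx" (3x3 intrinsics, pixels), "distortion" ([k1, k2, p1, p2, k3] as OpenCV has them; the pictures are not rectified), "world_from_camera" (4x4, takes a point from camera to world coordinates). Camera axes: x right, y down, z forward; pixel columns grow to the right and rows downward; lengths in m; the calibration is good to about 2 mm. A picture is of the moment at which its call begins. There is no depth.
A pose or a line that the arm cannot do raises Unreachable and nothing moves.
- job_done(): hands the job in, once; it reports no verdict.
Readings, each from a call of its own:
- get_t(): time.
- get_joints(): joint angles.
- get_qd(): joint speeds.
- get_effort(): joint torques, N m.
- get_tool_pos(): TCP position.
- get_tcp_rot(): TCP orientation.
- get_contact_force(): force on the tool from outside, world axes, zero at the start.
- get_wrist_torque(): the same for the moment, N m.
- get_finger_gap(): finger opening in m.
Only numpy, scipy, OpenCV 4.12 (cv2) and the standard library are available. Lean on these libraries where they do the work, as an engineer would, in place of code of your own. Each camera call takes 0.05 s, during which the arm holds its last target.

## Task

The blue control knob has come off the boot dryer: pick it up, turn it so that its nose points the same way as the white mark beside the dryer's D-shaped spindle, and push it all the way home onto the spindle. Then press the knob in against the spindle's spring, down to the stop, and finish like that, still gripping the knob and keeping it pressed in. Turn the knob to suit the spindle rather than forcing the spindle round, and do not push the other things on the shelf about.

Things in the scene. Friction and masses are not known exactly. Their poses are not given: they have to be found in the camera images.
- knob_center (a point): Centre of the loose knob, half-way up (21 mm over its underside). Blue plastic, 42 mm high, about 45 g, standing on its open underside; 52 mm long, with two flat upright sides 28 mm apart over the whole height (grip across these). +x points to its narrowed nose, 27 mm away, as does the white line on its top (the blunt tail is 25 mm away); y is across the flat sides, z up.
- knob_bore (a point): Middle of the mouth of the D-shaped bore in the knob's underside, on the knob's axis, same axes as knob_center, 21 mm below it. The bore is 14 mm deep, 16 mm across, its flat on the nose (+x) side 4 mm from the axis: about 1 mm larger all round than the spindle.
- spindle_tip (a point): Middle of the top end of the dryer's upright steel D spindle, 110 mm over the shelf: 14 mm across, its flat 3 mm from the axis on this frame's +x side; z up; top 3 mm tapered. The knob fits only with its +x along this +x (within about 8 degrees). Fully home, the knob's centre is 7 mm above this point (21 mm if it only stands on the end, unmatched). The point sinks with the spindle.
- spindle (a joint): How far the spindle is pressed in, m: 0 at rest, 0.006 at its stop. A spring pushes it out: about 3 N to start it moving, 6 N at the stop. It springs back when let go.
- dial_mark (a point): Point on the white radial line of the black dial disc round the spindle's foot, 28 mm from the axis, on the side of the spindle's flat (+x of this frame). The disc is 64 mm across, lies 4 mm thick on the dryer's top; the spindle stands 26 mm out of it. A knob fully home is 12 mm clear of the disc, 6 mm when pressed to the stop. Dial and spindle turn together, but stiffly (0.2 N m).
- dryer_panel (a point): Middle of the boot dryer's flat top, 80 mm above the shelf; a pale grey housing 300 mm long (x) and 280 mm wide (y), fixed; frame x points from the control end (spindle at x = -85 mm, y = 0) to the end with two upright boot tubes (at x = 85 mm, y = 100 and -100 mm, 60 mm across at most, rising 162 mm above the panel).
- toe_cap: Black rubber boot toe cap, 100 mm long (x), 86 mm wide, 52 mm high, loose; origin under its middle. Bystander.
- compass_case: Green plastic compass case with a snap lid, shut, 85 x 65 x 25 mm, loose; origin under its middle. Bystander.
- wax_block: Yellow block of ski wax in a paper band, 75 x 45 x 26 mm, loose; origin under its middle. Bystander.
- file_holder: Aluminium ski file holder with a file in it, 240 mm long (x), 36 mm wide, 35 mm high, loose; origin under its middle. Bystander.
- bowl: White ceramic bowl, 130 mm across, 55 mm high, loose; origin under its middle. Bystander. (Also on the shelf, fixed and clear of the work: a 175 mm high tier of three red trays on the right, more than 0.53 m from the robot's centre line, and a small ski vise and a 150 mm bottle on the left, more than 0.54 m from it.)
There are look-alikes about, which are no part of the job. There is more than one size of the part that bears knob_center; the job needs the smallest.

How it is judged (in metres and radians):
On the way, in this order (a step that is already met when the one before it is completed fails the run):
1. the knob is gripped and lifted clear of the shelf (height (world z) of knob_center above 0.06 m and contact force between the fingers and knob above 0.5 N), for 0.1 s.
2. the knob is fully home on the spindle, flats matched (z of knob_center in the frame of spindle_tip below 0.0105 m and horizontal distance between knob_center and spindle_tip below 0.005 m and angle between the x axis of knob_center and the x axis of spindle_tip, either way round below 0.35 rad and angle between knob_center's own z axis and vertical below 0.15 rad), for 0.2 s.
At the end, for the whole second after the job is handed in: Through the last second the knob is home on the spindle (centre under 10.5 mm above its end, under 5 mm sideways, nose within 0.35 rad of the flat, upright within 0.15 rad), the spindle is pressed in over 3.5 mm of 6 mm, and the fingers are still on the knob (over 0.5 N) (all of step 2 and value of joint spindle above 0.0035 m and contact force between the fingers and knob above 0.5 N); the arm keeps its last pose, push and grip.
It fails at once if the spindle's dial is forced round (its mark moves more than 12 mm) (distance of dial_mark from where it was at the start of the episode above 0.012 m).
It fails at once if the toe cap, compass case, wax block, file holder or bowl is pushed more than 30 mm from its place (distance of any of toe_cap, compass_case, wax_block, file_holder, bowl from where it was at the start of the episode above 0.03 m).
It also fails if it takes over 48 s, if anything falls off the work surface, if the arm or the gripper's body presses on something with over 40 N, if the wrist force passes 120 N, or if a joint passes its speed limit or range.

## Working session

There is one attempt and no reset: what is moved stays moved. The work goes in short steps, each a Python script; the robot and the scene stay as the last script left them, time stands still between calls to the robot, and variables do not carry over. Pictures are saved under pics/ and viewed, and the job is handed in when it is done.

```bash
ls; mkdir -p pics
python3 - <<'E'
from cell import *
import cv2,numpy as np
for n in("scene","top","wrist"):
    c=camera(n); cv2.imwrite(f"pics/a_{n}.png",c["pixels"]); print(n,c["mtx"].tolist(),c["distortion"],np.round(c["world_from_camera"],4).tolist())
    np.savez(f"a_{n}.npz",**{k:np.array(v) for k,v in c.items()})
print(get_t())
E
```

```text
pics
scene [[507.38312350130445, 0.0, 316.7292588440565], [0.0, 507.38312350130445, 237.514368725995], [0.0, 0.0, 1.0]] [0.02048943 0.         0.         0.         0.        ] [[0.4037, 0.6998, -0.5893, 1.2382], [0.9149, -0.312, 0.2562, -0.3339], [-0.0046, -0.6426, -0.7662, 1.0352], [0.0, 0.0, 0.0, 1.0]]
top [[485.0830812997258, 0.0, 316.98844224837853], [0.0, 485.0830812997258, 235.73321318263143], [0.0, 0.0, 1.0]] [-0.07031488  0.          0.          0.          0.        ] [[0.0149, -0.9868, 0.1612, 0.3193], [-0.9999, -0.0149, 0.0013, -0.0251], [0.0011, -0.1612, -0.9869, 1.4621], [0.0, 0.0, 0.0, 1.0]]
wrist [[336.29677070005755, 0.0, 322.4549165401811], [0.0, 336.29677070005755, 239.75153306706457], [0.0, 0.0, 1.0]] [-0.00208619  0.          0.          0.          0.        ] [[0.3568, -0.8965, -0.2627, 0.2997], [-0.9342, -0.3431, -0.0977, -0.5791], [-0.0026, 0.2803, -0.9599, 0.3722], [0.0, 0.0, 0.0, 1.0]]
0.15
```

View pics/a_scene.png

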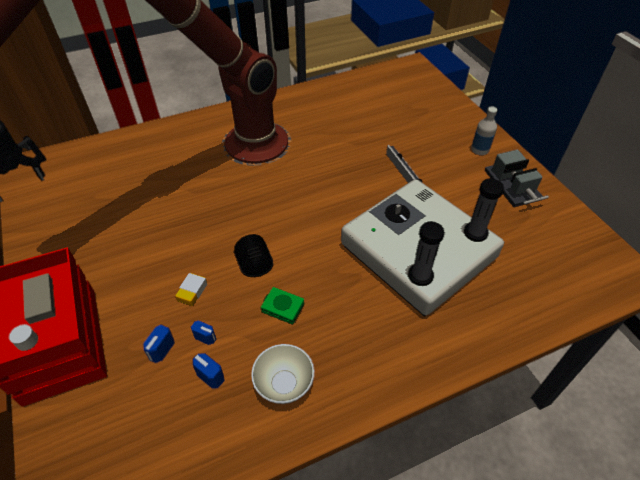

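View pics/a_top.png

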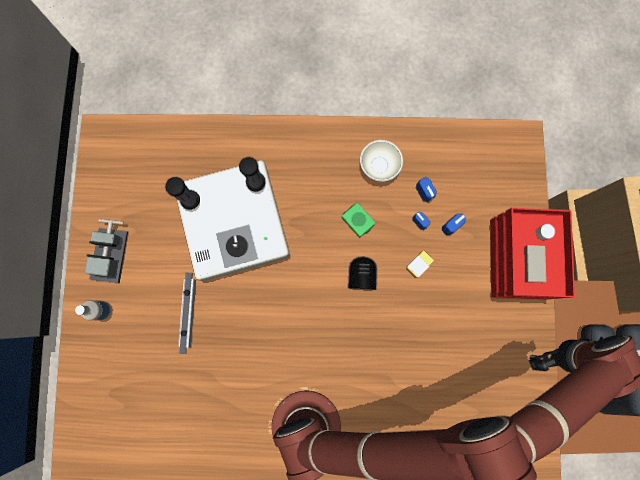

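View pics/a_wrist.png

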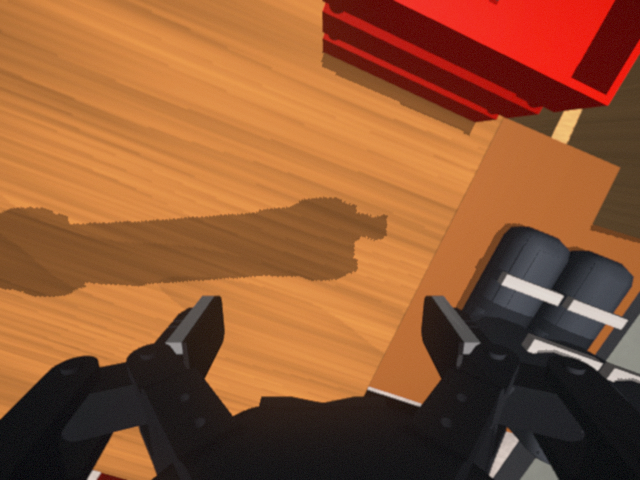

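The top view shows three blue knobs at (427,189), (421,220) and (454,224), the middle one being the smallest. The dial is at (236,245). Next I measure all of these.

```bash
cat > h.py <<'E'
import numpy as np,cv2
def ray(c,px):
    p=cv2.undistortPoints(np.array(px,float).reshape(-1,1,2),np.array(c["mtx"]),np.array(c["distortion"])).reshape(-1,2)
    T=np.array(c["world_from_camera"]); d=np.c_[p,np.ones(len(p))]@T[:3,:3].T
    return T[:3,3],d
def plane(c,px,z):
    o,d=ray(c,px); return o+d*((z-o[2])/d[:,2])[:,None]
def blobs(m,amin=8):
    n,l,s,ce=cv2.connectedComponentsWithStats(m.astype(np.uint8))
    return [(i,s[i],ce[i],l==i) for i in range(1,n) if s[i,4]>=amin]
E
python3 - <<'E'
from h import *
for n in("top","scene"):
    c=np.load(f"a_{n}.npz"); im=c["pixels"]; hsv=cv2.cvtColor(im,cv2.COLOR_BGR2HSV)
    b=cv2.inRange(hsv,(105,120,40),(130,255,255))>0
    if n=="top": b[:, :350]=0; 
    b[:170]=0 
    for i,s,ce,m in blobs(b,30):
        x,y,w,h=s[:4]
        hull=cv2.convexHull(np.argwhere(m)[:,::-1].astype(np.int32)); 
        hm=np.zeros(m.shape,np.uint8); cv2.fillConvexPoly(hm,hull,1)
        wmask=(hsv[...,1]<90)&(hsv[...,2]>130)&(hm>0)
        pts=np.argwhere(wmask)[:,::-1]
        W=plane(c,pts,.042) if len(pts) else np.zeros((1,3))
        C=plane(c,[ce],.03)[0]
        print(n,s,np.round(ce,1),"blob@.03",np.round(C,4),"line ctr",np.round(W.mean(0),4),len(pts))
        r=cv2.minAreaRect(plane(c,hull.reshape(-1,2),.042)[:,:2].astype(np.float32)); print("   rect",np.round(np.array(r[1])*1000),np.round(r[0],3),r[2])
    def crop(x,y,w,h,f,k): cv2.imwrite(k,cv2.resize(im[y:y+h,x:x+w],None,fx=f,fy=f,interpolation=cv2.INTER_CUBIC))
    if n=="top": crop(400,165,80,80,7,"pics/b_top_k.png"); crop(200,210,80,70,8,"pics/b_top_d.png")
    else: crop(130,300,100,90,6,"pics/b_sc_k.png"); crop(360,180,80,60,8,"pics/b_sc_d.png")
E
```

```text
top [417 177  19  25 274] [425.2 188.9] blob@.03 [ 0.7033 -0.3513  0.03  ] line ctr [ 0.6951 -0.363   0.042 ] 30
   rect [68. 48.] [ 0.699 -0.35 ] 27.501529693603516
top [413 212  17  17 161] [421.1 220.8] blob@.03 [ 0.6036 -0.3364  0.03  ] line ctr [ 0.6143 -0.3332  0.042 ] 23
   rect [49. 37.] [ 0.602 -0.334] 44.425537109375
top [442 214  23  21 242] [452.4 224.7] blob@.03 [ 0.5933 -0.4316  0.03  ] line ctr [ 0.6081 -0.4489  0.042 ] 34
   rect [35. 80.] [ 0.594 -0.432] 41.005069732666016
scene [191 321  23  23 335] [202.2 332.1] blob@.03 [ 0.6133 -0.343   0.03  ] line ctr [ 0.6166 -0.3336  0.042 ] 30
   rect [66. 41.] [ 0.621 -0.341] 41.21881866455078
scene [144 325  29  37 612] [158.7 342.6] blob@.03 [ 0.5995 -0.4373  0.03  ] line ctr [ 0.6    -0.4508  0.042 ] 59
   rect [59. 79.] [ 0.607 -0.437] 42.116764068603516
scene [193 354  31  34 619] [208.6 371. ] blob@.03 [ 0.7092 -0.3556  0.03  ] line ctr [ 0.6859 -0.3632  0.042 ] 59
   rect [87. 44.] [ 0.711 -0.356] 28.139657974243164
```

View pics/b_top_k.png

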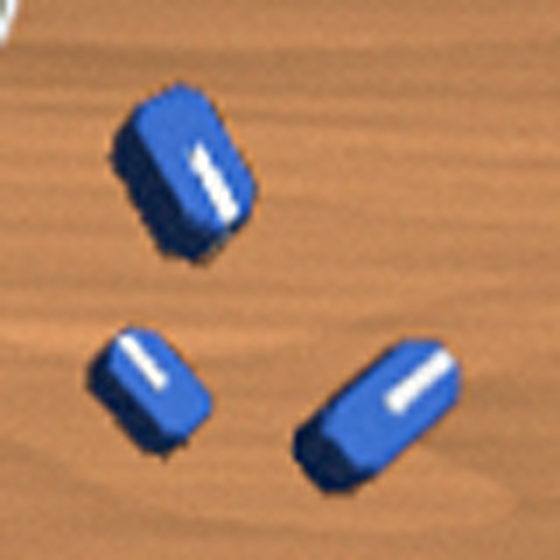

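View pics/b_top_d.png

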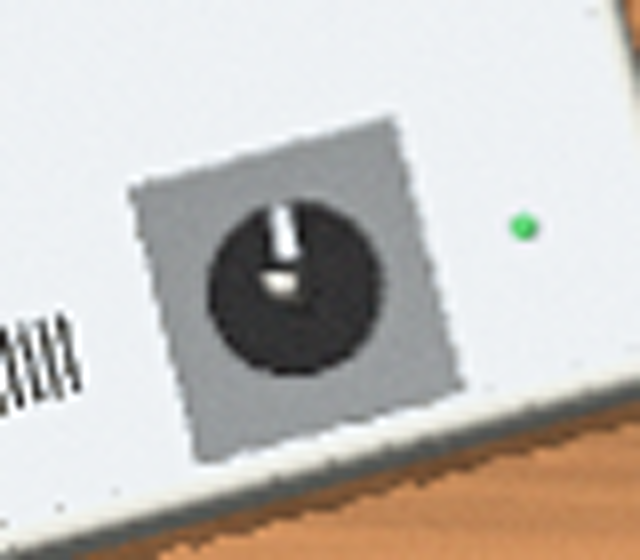

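View pics/b_sc_k.png

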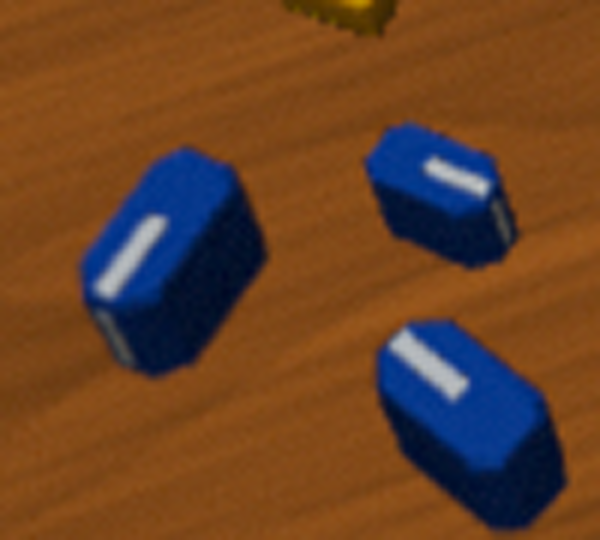

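View pics/b_sc_d.png

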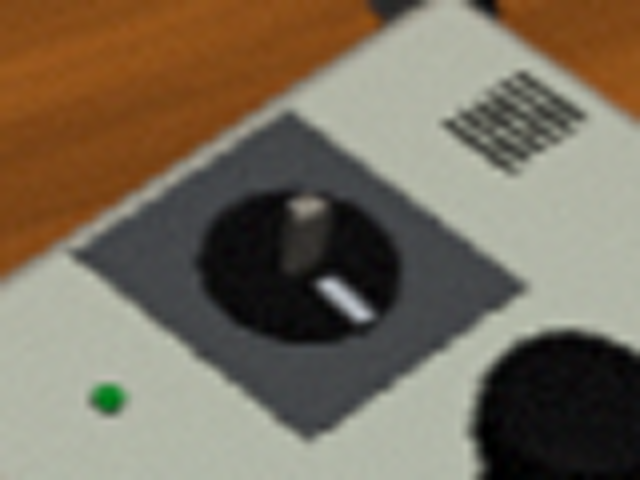

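```bash
cat >> h.py <<'E'
def dial(c,roi):
    x,y,w,h=roi; im=c["pixels"]; hsv=cv2.cvtColor(im,cv2.COLOR_BGR2HSV); g=im.max(2)
    sub=g[y:y+h,x:x+w].copy(); 
    return sub
def line_dir(P):
    P=P[:,:2]; m=P.mean(0); u=np.linalg.svd(P-m)[2][0]; return m,u
E
python3 - <<'E'
from h import *
for n,(x,y,w,h),T in(("top",(218,228,38,36),75),("scene",(380,198,36,30),45)):
    c=np.load(f"a_{n}.npz"); g=c["pixels"].max(2)
    sub=g[y:y+h,x:x+w]
    m=(sub<T)
    bl=max(blobs(m),key=lambda b:b[1][4])
    hull=cv2.convexHull((np.argwhere(bl[3])[:,::-1]+[x,y]).astype(np.int32))
    W=plane(c,hull.reshape(-1,2),.084); (cx,cy),r=cv2.minEnclosingCircle(W[:,:2].astype(np.float32))
    e=cv2.fitEllipse(hull); print(n,"disc centre",cx,cy,"r",r,"ell ctr",plane(c,[e[0]],.084),e)
    f=bl[3]; hm=np.zeros(m.shape,np.uint8); cv2.fillConvexPoly(hm,(hull.reshape(-1,2)-[x,y]).astype(np.int32),1)
    for b in blobs((hm>0)&(sub>T+35),2):
        P=plane(c,np.argwhere(b[3])[:,::-1]+[x,y],.084); mm,u=line_dir(P)
        print("  bright",b[1],b[2]+[x,y],mm,u, "dir from centre",np.degrees(np.arctan2(mm[1]-cy,mm[0]-cx)),np.hypot(mm[0]-cx,mm[1]-cy),"@.11",plane(c,[b[2]+[x,y]],.11)[0])
from cell import *
def R(a,s=1):
    a=np.radians(a); X=np.array([np.cos(a),np.sin(a),0]); return np.c_[X,np.cross([0,0,-1],X),[0,0,-1]]
for off in(0,180):
    for p,a in(((.605,-.336,.2),45),((.55,.2,.16),8)):
        print(off,a,inverse_kinematics(list(p),R(a+off)))
print(get_tcp_rot())
E
```

```text
top disc centre 0.5111557841300964 0.20840032398700714 r 0.030800018459558487 ell ctr [[0.51130457 0.20836971 0.084     ]] ((236.2582550048828, 245.90582275390625), (20.653711318969727, 20.941272735595703), 53.36286926269531)
  bright [16  8  4  7 20] [235.2 239.1] [0.53104792 0.21225076] [-0.99358117 -0.11312141] dir from centre 10.955026648136295 0.02026137012240638 @.11 [0.52705005 0.20777294 0.11      ]
  bright [15 16  4  3 11] [234.63636364 244.90909091] [0.51412479 0.21316994] [-0.26888608 -0.96317199] dir from centre 58.09843908966926 0.00561821064600514 @.11 [0.51044895 0.20867504 0.11      ]
scene disc centre 0.5144413709640503 0.2038247436285019 r 0.03329525515437126 ell ctr [[0.51538281 0.20387244 0.084     ]] ((397.0657653808594, 213.01898193359375), (18.807924270629883, 25.414512634277344), 98.23463439941406)
  bright [16  6  5  3  9] [398.         205.22222222] [0.49245799 0.21964823] [0.29331782 0.95601499] dir from centre 144.2539277755026 0.027086009384353932 @.11 [0.51284282 0.20451848 0.11      ]
  bright [20 17  7  5 18] [402.66666667 217.        ] [0.5330953 0.2099792] [0.96498914 0.26228985] dir from centre 18.259181118084 0.01964297076121319 @.11 [0.55237932 0.1951167  0.11      ]
0 45 [ 30.85748626  40.8688466   -6.94874263  75.74373555   5.06657295
  63.68555139 -21.65896949]
0 8 [ -14.61685042   34.26894371  -11.94111501   97.4629152     8.85468686
   49.18914222 -112.34389771]
180 45 [ 55.82950865  54.49886532 -65.95617205  74.75573328  48.94678535
  80.367243   127.48739682]
180 8 [  6.61021139  42.00557713 -49.33887757  96.7736477   36.48305296
  58.62464823  42.68969739]
[[ 9.33808786e-01  3.57771765e-01 -7.17709157e-04]
 [ 3.57772485e-01 -9.33806863e-01  1.89525604e-03]
 [ 7.86736044e-06 -2.02658333e-03 -9.99997946e-01]]
```

```bash
cat >> h.py <<'E'
def R(a):
    a=np.radians(a); X=np.array([np.cos(a),np.sin(a),0]); return np.c_[X,np.cross([0,0,-1],X),[0,0,-1]]
def snap(name):
    from cell import camera
    c=camera("wrist"); np.savez(name+".npz",**{k:np.array(v) for k,v in c.items()}); cv2.imwrite(f"pics/{name}.png",c["pixels"]); return c
E
python3 - <<'E'
from cell import *
from h import *
move_ptp([.42,-.33,.28],R(45))
move_ptp([.575,-.366,.20],R(45))
wait(.2)
snap("w1"); print(get_t(),get_tool_pos(),get_finger_gap())
E
```

```text
2.4167 [ 0.57424006 -0.36685511  0.20180545] 0.08506181218427598
```

View pics/w1.png

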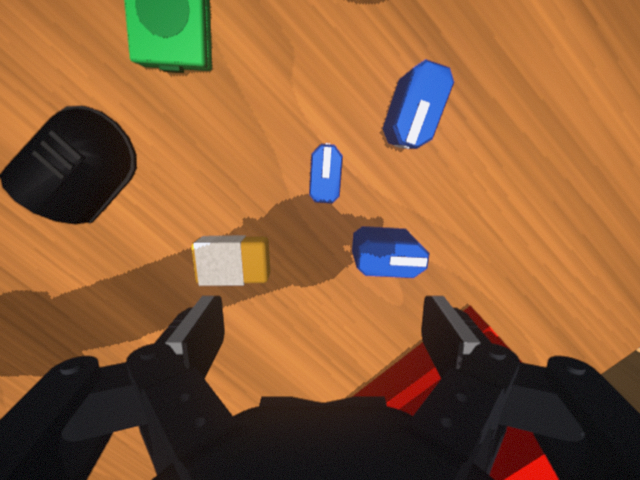

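Wrist view: the small knob is at about (326,173) with its nose up-image, so the yaw is nearly right.

```bash
cat >> h.py <<'E'
def knob(c,roi,z=.042,dbg=None):
    """top-face outline (bright blue + white line) of knob -> centre and nose dir"""
    x,y,w,h=roi; im=c["pixels"][y:y+h,x:x+w]; hsv=cv2.cvtColor(im,cv2.COLOR_BGR2HSV)
    b=(cv2.inRange(hsv,(100,100,150),(130,255,255))>0)
    wl=(hsv[...,1]<110)&(hsv[...,2]>150)
    k=max(blobs(b|wl),key=lambda t:t[1][4])[3]
    hull=cv2.convexHull(np.argwhere(k)[:,::-1].astype(np.int32)+[x,y]).reshape(-1,2)
    H=plane(c,hull,z)[:,:2]; L=plane(c,np.argwhere(wl&k)[:,::-1]+[x,y],z)
    m,u=line_dir(L); r=cv2.minAreaRect(H.astype(np.float32)); rc=np.array(r[0])
    if u@(m-rc)<0:u=-u
    box=cv2.boxPoints(r)
    e=[box[1]-box[0],box[2]-box[1]]; l=max(e,key=np.linalg.norm); l=l/np.linalg.norm(l); l*=np.sign(l@u)
    pr=(H-rc)@np.array([-l[1],l[0]])
    return dict(rc=rc,size=sorted(r[1]),line=m,ang_line=np.degrees(np.arctan2(u[1],u[0])),ang_rect=np.degrees(np.arctan2(l[1],l[0])),ang_off=np.degrees(np.arctan2(*(m-rc)[::-1])))
E
python3 - <<'E'
from h import *
c=np.load("w1.npz"); print(knob(c,(300,130,55,85)))
im=c["pixels"]; cv2.imwrite("pics/w1z.png",cv2.resize(im[130:215,290:365],None,fx=7,fy=7))
E
```

```text
{'rc': array([ 0.60884339, -0.33549279]), 'size': [0.025988757610321045, 0.050558850169181824], 'line': array([ 0.61686475, -0.32889695]), 'ang_line': np.float64(38.10397072364444), 'ang_rect': np.float32(40.01462), 'ang_off': np.float64(39.429917204644134)}
```

View pics/w1z.png

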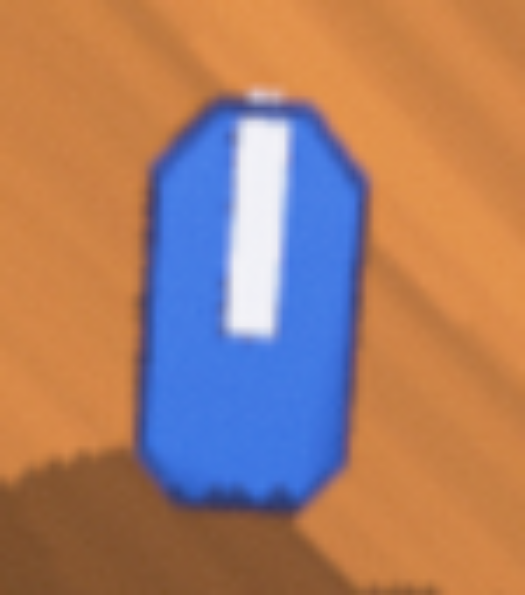

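Run:
```python
from cell import *
from h import *
a=40;u=np.array([np.cos(np.radians(a)),np.sin(np.radians(a))])
k=np.array([.608,-.3361])
p=k-.02*u
move_ptp([*p,.14],R(a)); wait(.2)
c=snap("w2"); print(get_t(),get_tool_pos(),get_contact_force())
T=np.linalg.inv(np.array(c["world_from_camera"])); q=T[:3,:3]@np.array([*k,.042])+T[:3,3]; q=np.array(c["mtx"])@q; print(q/q[2])
```

```text
3.0333 [ 0.59301581 -0.35074389  0.14235555] [-0.52808182 -0.18621045 -0.02828319]
[320.83264798 215.50686486   1.        ]
```

View pics/w2.png

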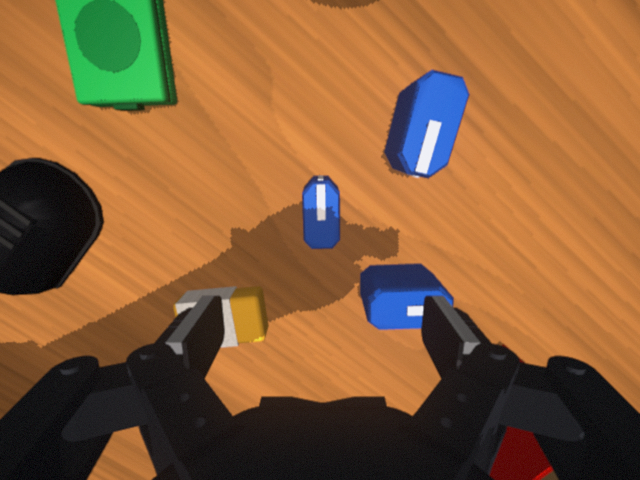

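```bash
sed -i 's/(100,100,150)/(100,100,70)/; s/>150)/>120)/' h.py
python3 - <<'E'
from h import *
print(knob(np.load("w2.npz"),(295,165,55,95)))
print(knob(np.load("w1.npz"),(300,130,55,85)))
E
```

```text
{'rc': array([ 0.60990351, -0.33446863]), 'size': [0.026754433289170265, 0.053876783698797226], 'line': array([ 0.61694944, -0.32836105]), 'ang_line': np.float64(40.21251421881866), 'ang_rect': np.float32(40.649166), 'ang_off': np.float64(40.9195315847826)}
{'rc': array([ 0.60824043, -0.33594406]), 'size': [0.027768798172473907, 0.052010439336299896], 'line': array([ 0.61607628, -0.33047555]), 'ang_line': np.float64(46.0100883261184), 'ang_rect': np.float32(40.809082), 'ang_off': np.float64(34.91054293060257)}
```

Run:
```python
from cell import *
from h import *
k=[.608,-.336]
movel([*k,.07],R(40.5)); print(get_tool_pos())
movel([*k,.008],R(40.5),rate=.08); wait(.2); print(get_tool_pos(),get_contact_force())
gripper_close(40); wait(.3)
print(get_finger_gap(),get_tool_pos(),get_contact_force())
snap("w3")
movel([*k,.16],R(40.5)); wait(.3); snap("w4")
print(get_t(),get_finger_gap(),get_tool_pos(),get_contact_force(),get_wrist_torque())
print(get_tcp_rot())
```

```text
[ 0.60834407 -0.33665483  0.07060184]
[ 0.60842288 -0.3362135   0.00871421] [ 0.27945482 -0.38831506  0.28535586]
0.027351808657383837 [ 0.60815384 -0.3360848   0.00814096] [0.9820588  0.47067718 1.07014576]
7.2167 0.027578892411938036 [ 0.60786406 -0.3359102   0.15951998] [ 0.72385055 -0.70589535 -0.06602671] [0.06187525 0.00255701 0.00423546]
[[ 7.60419557e-01  6.49431773e-01 -6.85055263e-04]
 [ 6.49432079e-01 -7.60419505e-01  3.89157205e-04]
 [-2.68198330e-04 -7.40819614e-04 -9.99999690e-01]]
```

View pics/w4.png

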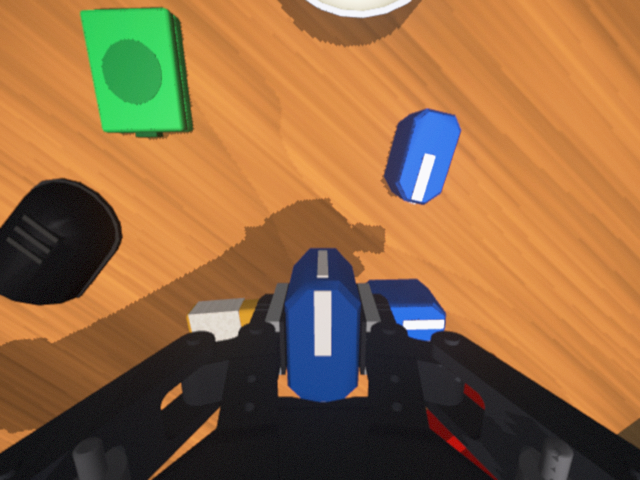

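Run:
```python
from h import *
c=np.load("w4.npz"); im=c["pixels"]; cv2.imwrite("pics/w4z.png",cv2.resize(im[240:410,270:375],None,fx=4.5,fy=3.5,interpolation=cv2.INTER_CUBIC))
p=np.array([.60786,-.33591]); u=np.array([.76042,.64943]); v=np.array([.64943,-.76042])
hsv=cv2.cvtColor(im,cv2.COLOR_BGR2HSV); m=(hsv[...,1]<110)&(im.max(2)>120); m[:285]=0;m[365:]=0;m[:,:308]=0;m[:,338:]=0
pts=np.argwhere(m)[:,::-1]; P=plane(c,pts,.1935)[:,:2]-p; Q=np.c_[P@u,P@v]
print("line tool xy",Q.mean(0),Q.min(0),Q.max(0),line_dir(Q)[1],pts.min(0),pts.max(0))
for px in((322,283),(322,402),(286,330),(360,330)): P=plane(c,[px],.1935)[0,:2]-p; print(px,P@u,P@v)
```

```text
line tool xy [ 0.01048199 -0.00122773] [-0.00331224 -0.00454118] [0.02341475 0.00195612] [-0.99998528  0.00542672] [313 290] [331 356]
(322, 283) 0.026060231025493687 -0.0013427660934981233
(322, 402) -0.02406574156394576 -0.0014115030923787517
(286, 330) 0.007618849746312745 -0.01441885657321576
(360, 330) 0.007610822702818246 0.012403913981311031
```

View pics/w4z.png

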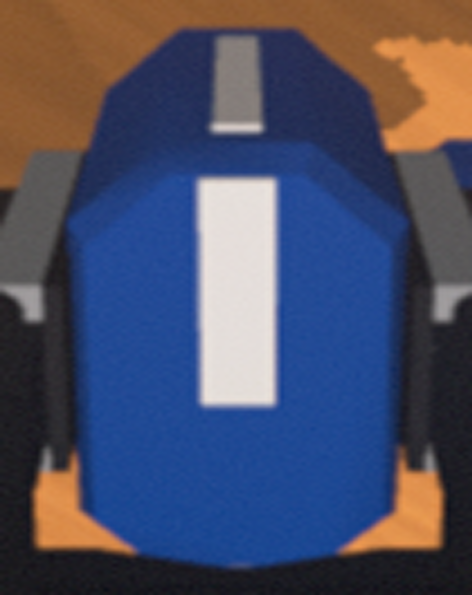

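Run:
```python
from cell import *
from h import *
print(inverse_kinematics([.512,.206,.1],R(11)))
move_ptp([.455,.196,.20],R(11)); wait(.3)
snap("w5"); print(get_t(),get_tool_pos(),get_finger_gap(),get_joints(),get_contact_force())
```

```text
[ -24.93478077   36.05809961    1.15543332  106.26692617   -1.11247717
   37.68574333 -102.12023214]
9.5667 [0.45520489 0.19574895 0.19994151] 0.027209949199407505 [ -24.72063866   23.82031485   -1.51527004  109.00102149    0.83779151
   47.19041993 -105.70873367] [0.32648524 0.29128073 0.6566276 ]
```

View pics/w5.png

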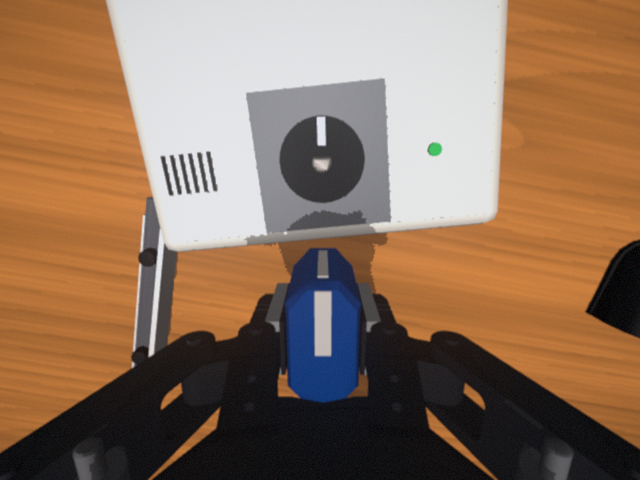

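Wrist view: the dial is at about (322,159), with the mark straight up-image at (321,131) and the spindle tip at (321,163). Next is a precise measurement.

```bash
cat >> h.py <<'E'
def spin(c,roi,p,u,T=75,B=140):
    x,y,w,h=roi; im=c["pixels"][y:y+h,x:x+w]; g=im.max(2)
    m=(g<T); bl=max(blobs(m),key=lambda b:b[1][4])
    hull=cv2.convexHull(np.argwhere(bl[3])[:,::-1].astype(np.int32))
    hm=np.zeros(g.shape,np.uint8); cv2.fillConvexPoly(hm,hull,1); hm=cv2.erode(hm,np.ones((3,3),np.uint8))
    W=plane(c,hull.reshape(-1,2)+[x,y],.084)[:,:2].astype(np.float32)
    e=cv2.fitEllipse(W); ctr=np.array(e[0]); v=np.array([u[1],-u[0]])
    tf=lambda q:np.round([(q-p)@u*1e3,(q-p)@v*1e3],2)
    print("disc ctr",ctr,"tool",tf(ctr),"axes",e[1])
    for b in blobs((hm>0)&(g>B),6):
        pts=np.argwhere(b[3])[:,::-1]+[x,y]
        P=plane(c,pts,.084)[:,:2]; mm,l=line_dir(P); d=mm-ctr
        Q=plane(c,pts,.11)[:,:2]; r=cv2.minAreaRect(Q.astype(np.float32))
        print(" px",np.round(b[2]+[x,y],1),b[1][4],"@.084",np.round(mm,4),"dirfromctr",np.degrees(np.arctan2(d[1],d[0])),np.hypot(*d),"own",np.degrees(np.arctan2(l[1],l[0])),"@.11",np.round(Q.mean(0),4),tf(Q.mean(0)),r)
E
python3 - <<'E'
from h import *
c=np.load("w5.npz");u=R(11)[:2,0]
spin(c,(272,108,100,102),np.array([.4552,.19575]),u)
cv2.imwrite("pics/w5z.png",cv2.resize(c["pixels"][105:215,270:375],None,fx=5.4,fy=5.4,interpolation=cv2.INTER_CUBIC))
E
```

```text
disc ctr [0.51253963 0.20936757] tool [58.88 -2.43] axes (0.06222178786993027, 0.062366411089897156)
 px [321.  131.3] 251 @.084 [0.5328 0.2137] dirfromctr 12.120029304599148 0.02068313710564005 own -168.93039323601224 @.11 [0.5321 0.2135] [78.85 -2.72] ((0.5318715572357178, 0.2137160748243332), (0.01690538600087166, 0.005853355396538973), 11.014488220214844)
 px [321.1 164. ] 139 @.084 [0.5099 0.2093] dirfromctr -178.15595141919496 0.0026221324837021865 own -87.92699712505241 @.11 [0.5115 0.2095] [57.92 -2.73] ((0.5114909410476685, 0.20951101183891296), (0.006590923760086298, 0.00944522675126791), 10.49180793762207)
```

View pics/w5z.png

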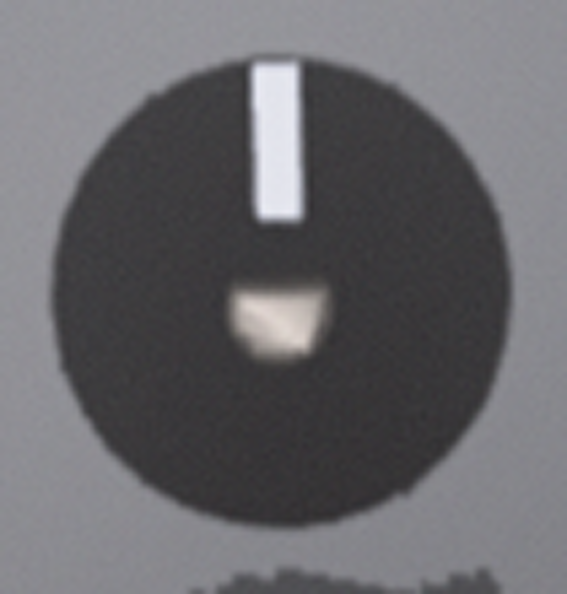

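Run:
```python
from cell import *
from h import *
a=11.4;u=R(a)[:2,0]
s=np.array([.5127,.2088])
p=s-.055*u
movel([*p,.128],R(a),rate=.1); wait(.4)
c=snap("w6"); P=get_tool_pos(); Rt=get_tcp_rot(); print(get_t(),P,Rt[:,0],get_finger_gap())
np.savez("w6p.npz",P=P,R=Rt)
```

```text
10.8917 [0.45885564 0.19796309 0.12819299] [9.80268888e-01 1.97668326e-01 3.74715262e-04] 0.027709498225169302
```

View pics/w6.png

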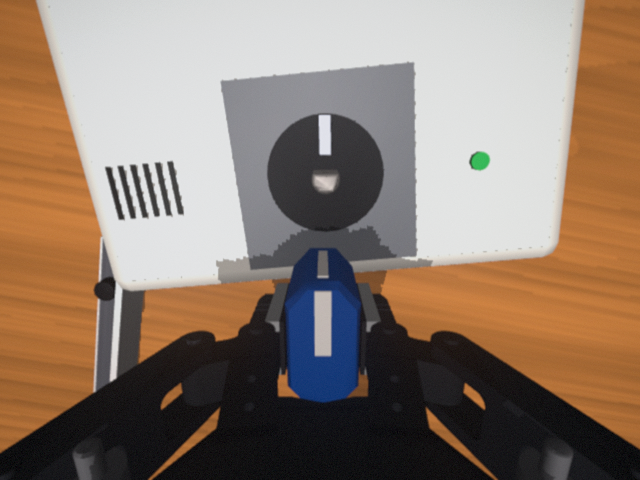

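Run:
```python
from h import *
c=np.load("w6.npz");z=np.load("w6p.npz");u=z["R"][:2,0]/np.linalg.norm(z["R"][:2,0]);p=z["P"][:2]
print(np.degrees(np.arctan2(u[1],u[0])))
for B in(110,130,150): spin(c,(258,105,136,135),p,u,T=70,B=B)
cv2.imwrite("pics/w6z.png",cv2.resize(c["pixels"][105:245,258:394],None,fx=4,fy=4,interpolation=cv2.INTER_CUBIC))
im=c["pixels"];hsv=cv2.cvtColor(im,cv2.COLOR_BGR2HSV); m=(hsv[...,1]<110)&(im.max(2)>120); m[:285]=0;m[365:]=0;m[:,:308]=0;m[:,338:]=0
P=plane(c,np.argwhere(m)[:,::-1],z["P"][2]+.034)[:,:2]-p;v=np.array([u[1],-u[0]]);print("knob line",(P@u).mean(),(P@v).mean())
```

```text
11.40064290887942
disc ctr [0.51241761 0.20932418] tool [54.75 -0.55] axes (0.062478963285684586, 0.06299318373203278)
 px [324.3 134.8] 490 @.084 [0.533  0.2139] dirfromctr 12.531487296015927 0.02112722105338815 own -167.132990386725 @.11 [0.5325 0.2139] [75.39 -1.09] ((0.5321245193481445, 0.21397413313388824), (0.017009463161230087, 0.005454271100461483), 11.697617530822754)
 px [324.6 182. ] 347 @.084 [0.5088 0.2088] dirfromctr -172.4417045416101 0.003625231391826808 own -81.61939531415301 @.11 [0.5117 0.2096] [54.1  -0.94] ((0.5112159252166748, 0.2095235288143158), (0.007518472615629435, 0.010873999446630478), 11.342018127441406)
disc ctr [0.51241761 0.20932418] tool [54.75 -0.55] axes (0.062478963285684586, 0.06299318373203278)
 px [324.4 134.7] 477 @.084 [0.5331 0.2139] dirfromctr 12.386278644618143 0.021188024313586417 own -167.43684614565305 @.11 [0.5326 0.2139] [75.44 -1.05] ((0.532346248626709, 0.2140025645494461), (0.016563745215535164, 0.005420024041086435), 11.697616577148438)
 px [324.7 182.3] 299 @.084 [0.5087 0.2088] dirfromctr -171.4918778143084 0.003762603505539535 own -85.35821862863442 @.11 [0.5116 0.2095] [53.98 -0.9 ] ((0.5113105773925781, 0.20947638154029846), (0.006977226119488478, 0.010366283357143402), 8.020553588867188)
disc ctr [0.51241761 0.20932418] tool [54.75 -0.55] axes (0.062478963285684586, 0.06299318373203278)
 px [324.5 135. ] 467 @.084 [0.533  0.2138] dirfromctr 12.198668895386755 0.021034389198288372 own -168.43034050342644 @.11 [0.5325 0.2138] [75.31 -0.99] ((0.5323896408081055, 0.21378666162490845), (0.016529880464076996, 0.005082909949123859), 11.339909553527832)
 px [324.5 182.2] 254 @.084 [0.5087 0.2089] dirfromctr -172.998056227488 0.003710363344644568 own -87.42070140545653 @.11 [0.5116 0.2096] [54.03 -0.98] ((0.5114542245864868, 0.20957249402999878), (0.006103647407144308, 0.00991196557879448), 11.341450691223145)
knob line 0.009261489782694645 -0.0019566414738213848
```

View pics/w6z.png

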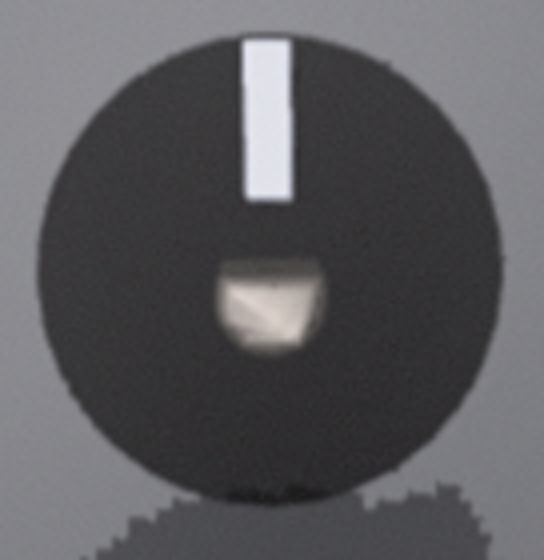

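Run:
```python
from cell import *
from h import *
t=[.514,.2082]
movel([*t,.130],R(12),rate=.08); wait(.4); f0=np.array(get_contact_force()); P=get_tool_pos(); print(get_t(),P,f0,get_wrist_torque())
t2=[2*t[0]-P[0],2*t[1]-P[1]]
for z in(.119,.116,.113,.110,.107,.1045):
    h=movel([*t,z],R(12),rate=.03,contact_N=6); wait(.1)
    print(z,h,np.round(get_tool_pos(),4),np.round(np.array(get_contact_force())-f0,2),np.round(get_wrist_torque(),2))
    if h:break
c=camera("scene"); cv2.imwrite("pics/s7.png",cv2.resize(c["pixels"][140:260,330:470],None,fx=5,fy=5,interpolation=cv2.INTER_CUBIC)); snap("w7")
print(get_t(),get_finger_gap())
```

```text
12.1417 [0.51383642 0.2082132  0.13006221] [0.83332517 0.6541468  0.45678865] [-0.03145607 -0.03228807  0.01187832]
0.119 False [0.5141 0.2082 0.1191] [-0.61 -0.86 -0.55] [-0.   -0.01 -0.06]
0.116 False [0.514  0.2082 0.116 ] [-1.75 -1.1  -1.2 ] [0.01 0.02 0.04]
0.113 False [0.5142 0.2082 0.113 ] [ 0.09 -0.73 -0.72] [ 0.06 -0.17  0.03]
0.11 False [0.5142 0.2082 0.11  ] [ 0.18 -0.67 -1.11] [ 0.08 -0.26 -0.03]
0.107 False [0.5142 0.2082 0.1069] [ 1.22  0.04 -1.74] [ 0.07 -0.33 -0.  ]
0.1045 False [0.5142 0.2082 0.1045] [ 1.7  -0.76 -2.07] [ 0.13 -0.42  0.01]
14.6083 0.02779717460653101
```

View pics/s7.png

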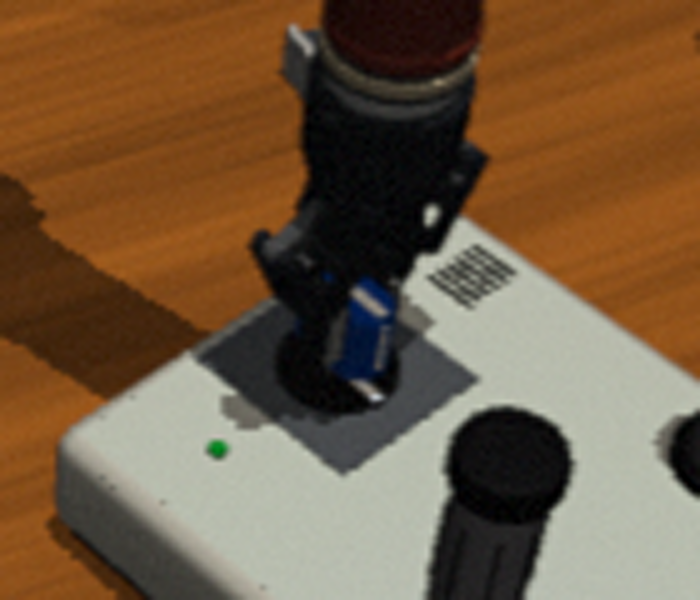

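View pics/w7.png

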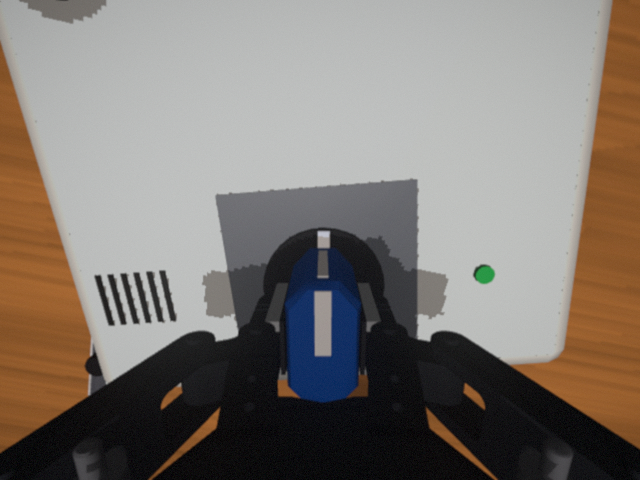

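The knob slid on without resistance; its line still sits at rows 290–356 in the wrist view, so it has not slipped, and the mark is in line with the nose. Now I press it in.

Run:
```python
from cell import *
from h import *
t=[.5143,.2082]
gripper_close(70); wait(.3)
f0=np.array(get_contact_force()); print(np.round(f0,2))
for z in(.1035,.102,.1005,.099,.098,.097,.096,.095):
    movel([*t,z],R(12),rate=.02); wait(.15)
    f=np.mean([np.array(get_contact_force()) for _ in range(1)],0)
    P=get_tool_pos(); print(z,np.round(P,4),np.round(f,2),np.round(get_wrist_torque(),2))
    if P[2]-z>.0012 or f[2]>15: break
c=camera("scene"); cv2.imwrite("pics/s8.png",cv2.resize(c["pixels"][140:260,330:470],None,fx=5,fy=5,interpolation=cv2.INTER_CUBIC)); snap("w8")
print(get_t(),get_finger_gap())
```

```text
[ 2.4   0.25 -1.65]
0.1035 [0.5142 0.2082 0.1038] [0.27 1.   3.18] [ 0.06 -0.25  0.07]
0.102 [0.5143 0.2082 0.1021] [0.6  0.75 3.07] [ 0.1  -0.21 -0.01]
0.1005 [0.5143 0.2082 0.1005] [0.07 1.02 3.89] [ 0.03 -0.05  0.04]
0.099 [0.5143 0.2082 0.0991] [1.03 0.23 5.1 ] [ 0.05 -0.03 -0.  ]
0.098 [0.5143 0.2082 0.0981] [0.04 1.04 6.34] [ 0.1   0.02 -0.01]
0.097 [0.5143 0.2083 0.0979] [-1.33  0.42  9.33] [-0.05  0.3   0.06]
0.096 [0.5144 0.2083 0.0978] [-1.57 -1.19 15.2 ] [-0.18  0.62 -0.04]
18.025 0.027472476601762334
```

View pics/w8.png

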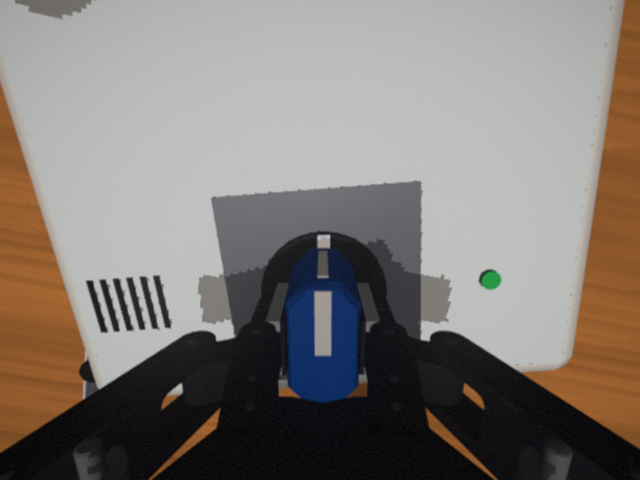

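View pics/s8.png

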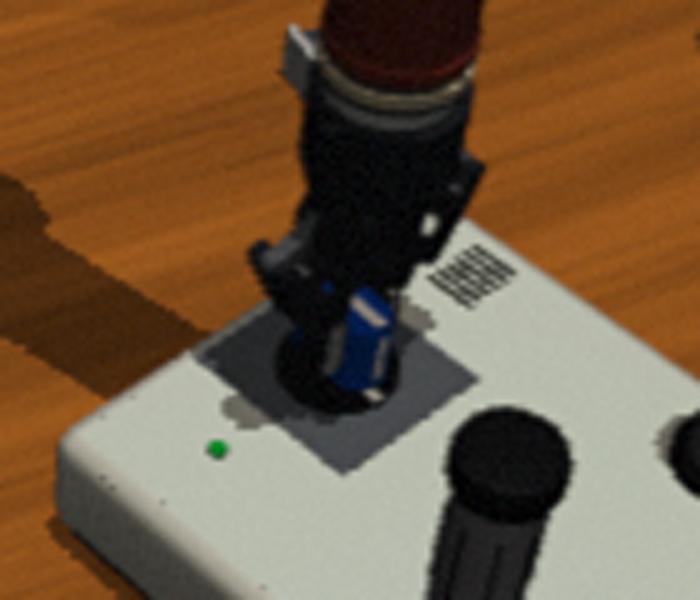

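Run:
```python
from cell import *
wait(.3); print(get_tool_pos(),get_contact_force(),get_finger_gap(),get_t())
job_done(); print(get_tool_pos(),get_contact_force())
```

```text
[0.51438801 0.20832092 0.09776989] [-1.75325199 -0.64543522 15.20065088] 0.02696139974640657 18.325
the job is handed in; nothing more can be done
the job is handed in; nothing more can be done
```

The smallest blue knob is home on the spindle, pressed to the stop and still gripped. I handed the job in at 18.3 s on the robot's clock, but no verdict is reported.

**What I did:** I picked the knob up by its flat sides at a yaw of 40.5°. I turned it to 12° to match the white mark and slid it onto the spindle, with no contact above the 6 N stop limit. Then I pushed it down until it would go no further.

**Last checks:**
- **Spring:** the push needed rose from 3.1 N to 6.3 N over about 6 mm, then climbed steeply at a tool height of 97.8 mm. That matches the stop, which should be at about 98 mm. It was holding at 15 N when I handed in.
- **Grip:** the finger gap was 27.0 mm on the 28 mm knob, and the wrist view showed no slip of the knob in the fingers.
- **Alignment:** the nose line and the dial mark are in line in the final wrist view, so the dial did not visibly turn.
- **Other items:** I saw no contact with anything else on the shelf, but I did not re-measure the loose items after the move.

**Disagreement:** the three cameras put the dial centre up to about 5 mm apart. I set the final position from the knob and spindle seen together in one wrist picture.

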